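Turn a plunger pump over by its hand crank

TASK

Turn the serviced plunger pump (the square block with the spring plunger on its side, not the round winder) over by hand: crank it clockwise, seen from above, through two strokes of the plunger, past the heavy point of each turn, and stop with the crank's white knob back over the U-shaped notch in the cover plate. Keep a calm pace of well under one turn a second throughout, never letting the spring throw the crank ahead or back, then let go; leave the winder's crank as it is.

Things in the scene. Friction and masses are not known exactly. Their poses are not given: they have to be found in the camera images.
- pump: Pump, bolted down: black block 150 x 150 x 75 mm, on it a 15 mm grey cover plate (top 90 mm above the bench) with a U-shaped notch (36 mm wide, 45 deep) in one edge; on the opposite side a spring plunger, tip 139 mm from the axis when in, out 22 mm and back once per turn. Origin: at bench level on the crank's vertical axis, mid block. x points to the plunger, notch towards -x, z up.
- crank (a joint): Pump crank angle, rad: 0 = knob over the notch, plunger in; grows clockwise from above and counts on (two turns = 12.566). Starts within 0.8 of 0. Arm top 108 mm above the bench, hub nut 112. Friction takes about 2 N at the knob; the spring adds up to 8 N, most near 2 rad of each turn, dead point at 3.14, then drives it on as hard, fading to 6.28; near the notch it stays where left.
- crank_handle (a point): Top centre of the pump crank's knob: upright, white plastic, 26 mm diameter, 45 mm high (110 to 155 mm above the bench), 65 mm from the crank axis. It spins freely on its own pin, so a gripper can hold it from above and keep its direction while going round. At crank angle q it stands at (180 degrees - q) from the pump's x axis, counter-clockwise.
- winder_crank_handle (a point): Bystander, leave alone: top centre of a like white knob (155 mm above the bench) on a like crank of the winder, a round black drum 150 mm across, its grey top 90 mm above the bench, no notch or plunger, at least 380 mm from the pump, axis to axis. Its crank turns easily.

How it is judged:
On the way, in this order (a step that is already met when the one before it is completed fails the run):
1. the crank is past its first heavy point and dead point (value of joint crank above 3.9 rad), for 0.1 s.
2. the crank is past its second heavy point and dead point (value of joint crank above 10.183 rad), for 0.1 s.
At the end, for the whole second after the job is handed in: The pump's crank has gone clockwise through two strokes and stands still with its knob over the notch (joint within 0.4 rad, 23 degrees, of two turns = 12.566); the winder's knob is within 30 mm of where it was (value of joint crank between 12.166 and 12.966 rad and velocity of joint crank between -0.1 and 0.1 rad/s and distance of winder_crank_handle from where it was at the start of the episode below 0.03 m); the robot touches nothing.
It fails at once if the crank is rushed or thrown by the spring (faster than 6 rad/s, about one turn a second) (velocity of joint crank above 6 rad/s).
It fails at once if the crank runs back in mid turn (faster than 2 rad/s backwards, between 1.2 and 11.4 rad) (value of joint crank between 1.2 and 11.4 rad and velocity of joint crank below -2 rad/s).
It fails at once if the crank is turned counter-clockwise (below -1.3 rad) (value of joint crank below -1.3 rad).
It fails at once if the crank is turned on into a third stroke (beyond two turns and 1 rad) (value of joint crank above 13.566 rad).
It fails at once if the winder's crank is turned (its knob moved by 30 mm) (distance of winder_crank_handle from where it was at the start of the episode above 0.03 m).
It also fails if it takes over 61 s, if anything falls off the work surface, if the arm or the gripper's body presses on something with over 40 N, if the wrist force passes 120 N, or if a joint passes its speed limit or range.

ROBOT

A 6-joint arm with a two-finger parallel gripper is mounted at the origin on the work surface. World frame = base frame: x ahead of the robot, y to its left, z up, the work surface at z = 0. Lengths are in m, angles in rad, forces in N, time in s.
With the tool pointing down it reaches from about 0.35 to 0.775 m from the base axis. Payload 5.5 kg.
Tool frame: the origin (TCP) lies between the finger pads; the fingertips stand 25 mm ahead of it and the grasp point (between the pads) lies 6 mm ahead of it (nose_length is the z of the fingertips in the tool frame, in m); z points along the fingers, y is the direction in which the jaws open and shut (so a half turn about z gives the same grasp; the last joint's range is limited). The gripper opens to 85 mm and grips with 20 to 120 N. Pads are 22 mm wide; open, the fingers measure 114 mm over their backs; the gripper's body (76 mm by 85 mm) begins 54 mm behind the grasp point. The pads swing forward as they close: fully open they stand 13 mm farther back than shut.
Start: joints at [-1.471, 0.313, 0.046, 1.304, 0, 1.431], TCP at [0.137, -0.559, 0.256] pointing down, gripper open.
Joint ranges: [-2.76, 2.76], [-0.86, 1.69], [-1.03, 1.26], [-2.2, 2.34], [-1.47, 1.5], [-3.14, 3.14]. Speed limits (rad/s): [2.57, 2.57, 3.14, 3.14, 3.14, 3.14].

INTERFACE

Orientations are given as a unit quaternion [w, x, y, z].
In Python, from cell import get_state, get_image, calibration, finish_job, nose_length gives the robot as it stands. The module is installed in compiled form; this text tells all that it offers.
- The arm moves only by the tool play_rows, never from a script. Its argument "rows" is a list of rows, each an object with "twist": the turn, a rotation vector about the tool's x, y, z in rad, a list of three; "delta_pos": the shift along the tool's x, y, z in cm, a list of three; "grip": the finger opening in cm, from 0 to 8.54. In form: [{"twist": [rx, ry, rz], "delta_pos": [x, y, z], "grip": grip}, ...]. A call has 1 to 8 rows; each row is the pose to reach, as a shift and turn from the pose commanded when the call began, along the tool's axes at that moment; what a row does not reach only later rows make up. A row lasts 1/10 s, in which the tool goes at most 50 mm and 8.59 degrees, less where a joint would pass 70% of its speed; a pose out of reach is approached as far as the arm can. A call with a gripper value outside its range is refused whole. The fingers move at their own pace and stop on an object; the grip force is fixed at half the most. Time passes only in rows, so rows that repeat a pose let the fingers close. It gives the time, the measured TCP pose, the force and the opening at its end, in the units of the state.
- get_state(): the state, without advancing time (a new reading comes with each control period).
- get_image(name): name is "scene" or "top" or "wrist"; returns the picture (420x560x3 uint8, blue, green, red); there is no depth.
- calibration(name): a dict with "fx", "fy", "cx", "cy" (pixels), "cam_to_world" (4x4, takes a point from camera to world coordinates). Camera axes: x right, y up, looking along -z (the intrinsics and any distortion apply to the point x, -y, -z); pixel columns grow to the right and rows downward; lengths in m; the calibration is good to about 2 mm. The wrist camera is an equidistant fisheye: a pixel r from the principal point sees the ray r / f radians off the axis. A picture is of the moment at which its call begins: read the wrist's pose just before it. calibration takes no time and is no camera call; for the wrist camera it gives the pose at the moment of the call.
- finish_job(): hands the job in, once; it reports no verdict.
The state is a dict: "time_s": time; "joint_pos": joint angles; "joint_velocities": joint speeds; "tau": joint torques, N m; "eef_pos": TCP position; "tool_rot": TCP orientation; "wrist_force": force on the tool from outside, world axes, zero at the start; "wrist_torque": the same for the moment, N m; "finger_gap": opening from 0.0 (shut) to 1.0 (fully open).
Only numpy, scipy, OpenCV 4.12 (cv2) and the standard library are available. Lean on these libraries where they do the work, as an engineer would, in place of code of your own. Each camera call takes 0.05 s, during which the arm holds its last target.

## Working session

There is one attempt and no reset: what is moved stays moved. The work goes in short steps, Python scripts to look and compute and a tool call to move; the robot and the scene stay as the last step left them, time stands still between calls to the robot, and variables do not carry over. Pictures are saved under pics/ and viewed, and the job is handed in when it is done.

Besides the shell and the picture viewer there is one more tool, called after ">>>" as name(argument=value, ...), one argument or row to a line, values as JSON. play_rows: Moves the arm, as the interface text tells. Its arguments: {"type":"object","properties":{"rows":{"type":"array"}},"required":["rows"]}

```bash
mkdir -p pics; python3 - <<'E'
from cell import *
import cv2,numpy as np
s=get_state();print(s)
for n in("scene","top","wrist"):
    c=calibration(n);print(n,c)
    cv2.imwrite(f"pics/{n}0.png",get_image(n))
print(nose_length)
E
```

```text
{'time_s': 0.0, 'joint_pos': array([-1.47062241e+00,  3.14016208e-01,  4.49666486e-02,  1.30364317e+00,
       -1.69166761e-06,  1.43118888e+00]), 'joint_velocities': array([ 0.00055442,  0.00223449,  0.00102623, -0.00078581, -0.0015201 ,
       -0.00074196]), 'tau': array([ 1.54651898e-04, -4.80620420e+01,  2.98535371e+01,  1.90619688e-02,
        1.16721371e-04, -1.56448226e-05]), 'eef_pos': array([ 0.13649353, -0.55806121,  0.25539483]), 'tool_rot': array([-9.48031684e-04,  9.92821270e-01,  1.19603619e-01,  1.78485406e-05]), 'wrist_force': array([-0.41356425, -0.06911713, -0.47396225]), 'wrist_torque': array([-0.02084076,  0.02143511,  0.03633319]), 'finger_gap': 0.9982201558358487}
scene {'fx': 387.18810189553886, 'fy': 387.18810189553886, 'cx': 284.05977252566186, 'cy': 204.53021912449654, 'cam_to_world': array([[ 0.89537349, -0.24231068,  0.37361994,  0.82030403],
       [ 0.44471101,  0.53025783, -0.72184399, -0.62228554],
       [-0.02320439,  0.81247287,  0.58253703,  0.63007539],
       [ 0.        ,  0.        ,  0.        ,  1.        ]])}
top {'fx': 399.41045029852467, 'fy': 399.41045029852467, 'cx': 281.48884495081126, 'cy': 206.09550382046245, 'cam_to_world': array([[ 0.01423644,  0.99267087, -0.12000779,  0.40663851],
       [-0.99975654,  0.01210803, -0.01844622,  0.00771359],
       [-0.01685797,  0.12024118,  0.99260157,  0.81145956],
       [ 0.        ,  0.        ,  0.        ,  1.        ]])}
wrist {'fx': 325.19226210127806, 'fy': 325.19226210127806, 'cx': 275.2782772499598, 'cy': 215.77956344682948, 'cam_to_world': array([[ 0.23760173,  0.93662871,  0.25743364,  0.20111883],
       [-0.97135866,  0.22986518,  0.06020262, -0.54248596],
       [-0.00278753, -0.26436464,  0.96441877,  0.37292279],
       [ 0.        ,  0.        ,  0.        ,  1.        ]])}
0.025
```

View pics/scene0.png

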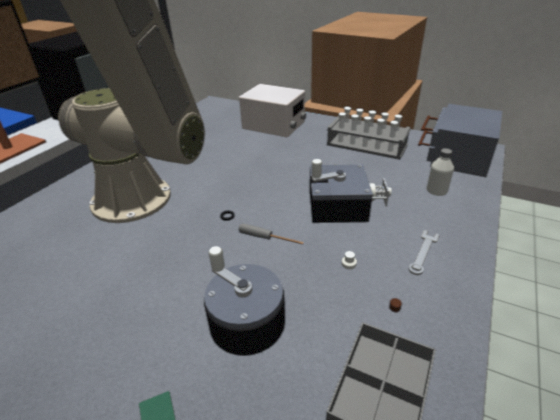

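View pics/top0.png

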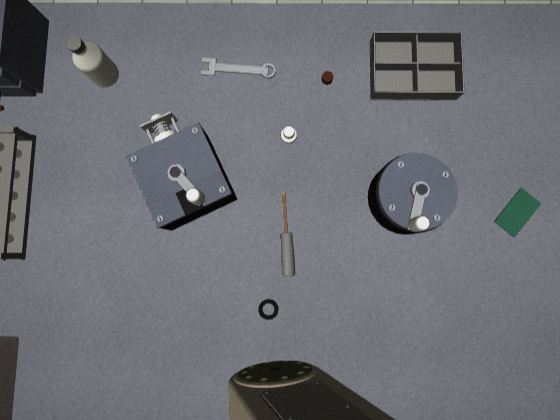

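View pics/wrist0.png

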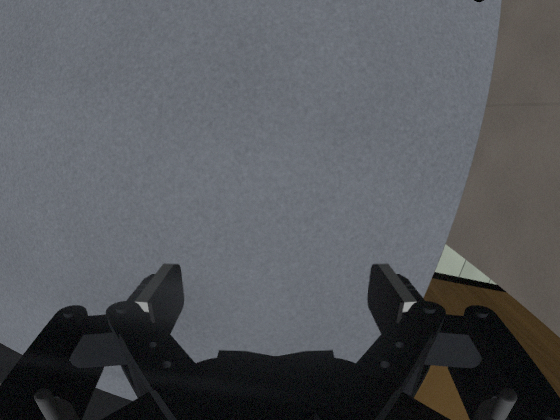

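The top view shows the pump at left: hub at about (176,172), knob at (195,196), plunger up-left at (160,125). The winder is at right, hub (421,189), knob (420,223). I'll zoom in and measure.

```bash
cat > h.py <<'E'
import numpy as np,cv2
from cell import *
def ray(n,u,v,c=None):
    c=c or calibration(n); x=(u-c['cx'])/c['fx'];y=(v-c['cy'])/c['fy']
    T=c['cam_to_world']
    if n=='wrist':
        r=np.hypot(x,y); d=np.array([np.sin(r)*x/r,-np.sin(r)*y/r,-np.cos(r)]) if r>0 else np.array([0,0,-1.])
    else: d=np.array([x,-y,-1.])
    return T[:3,3],T[:3,:3]@d
def onz(n,u,v,z,c=None):
    o,d=ray(n,u,v,c); return o+d*(z-o[2])/d[2]
def proj(n,p,c=None):
    c=c or calibration(n);T=c['cam_to_world'];q=T[:3,:3].T@(np.array(p)-T[:3,3]);
    x,y,z=q[0],-q[1],-q[2]
    if n=='wrist':
        r=np.hypot(x,y);t=np.arctan2(r,z);return c['cx']+c['fx']*t*x/r,c['cy']+c['fy']*t*y/r
    return c['cx']+c['fx']*x/z,c['cy']+c['fy']*y/z
E
python3 - <<'E'
from h import *
im=cv2.imread('pics/top0.png');sc=cv2.imread('pics/scene0.png')
a=cv2.resize(im[95:240,110:255],None,fx=4,fy=4,interpolation=cv2.INTER_CUBIC)
cv2.imwrite('pics/t_zoom.png',a)
b=cv2.resize(sc[140:240,290:410],None,fx=5,fy=5,interpolation=cv2.INTER_CUBIC)
cv2.imwrite('pics/s_zoom.png',b)
for nm,i in(('top',im),('scene',sc)):
    m=(i.min(2)>165).astype('uint8')
    n,l,st,ce=cv2.connectedComponentsWithStats(m)
    for k in range(1,n):
        if st[k,4]>25: print(nm,st[k],ce[k])
E
```

```text
top [ 73  54  12  15 105] [77.99047619 61.31428571]
top [209  59   6  15  52] [211.84615385  66.        ]
top [225  65  43  10 208] [246.92788462  68.80769231]
top [150 114  12   8  42] [154.71428571 116.83333333]
top [154 125  18  17 125] [161.976 134.064]
top [281 126  15  16 158] [288.01265823 133.42405063]
top [168 170  25  20 125] [181.704 180.864]
top [186 188  13  13 124] [192.01612903 194.16935484]
top [411 192  14  26 134] [417.26119403 205.47761194]
top [416 216  13  14 130] [422.39230769 222.63076923]
scene [240  84  64  21 806] [272.17245658  93.67245658]
scene [   0  118   68   54 1070] [ 38.1271028  140.39439252]
scene [312 159  10   5  37] [316.45945946 160.72972973]
scene [322 173  14   4  30] [328.66666667 174.5       ]
scene [161 183   8   7  32] [164.6875 186.4375]
scene [370 183   7   9  44] [372.79545455 186.84090909]
scene [501 196  31  18 348] [516.17241379 204.74712644]
scene [147 198  18  12  89] [155.24719101 203.13483146]
scene [535 204  25  17 285] [547.31578947 211.47368421]
scene [ 95 210  18   8  85] [104.24705882 213.29411765]
scene [118 210  25   8  9
[... 317 characters left out ...]
12   9  80] [214.7625 249.7   ]
scene [496 249  38  31 749] [514.44726302 264.0293725 ]
scene [345 251  10   7  58] [349.43103448 253.81034483]
scene [342 257  15   9  55] [348.70909091 262.        ]
scene [220 269  20  14 119] [229.31092437 275.70588235]
scene [538 271   9  10  32] [541.375   274.40625]
scene [ 494  273   41   34 1004] [514.05577689 290.06474104]
scene [538 285  22  32 568] [548.67429577 300.01056338]
scene [493 301  37  40 515] [507.98252427 320.40970874]
scene [522 313  13  14  74] [529.83783784 318.47297297]
scene [539 315  12  21 128] [543.8046875 323.609375 ]
scene [491 335  39  40 711] [508.34177215 352.98874824]
scene [552 334   8  12  33] [555.72727273 338.90909091]
```

View pics/t_zoom.png

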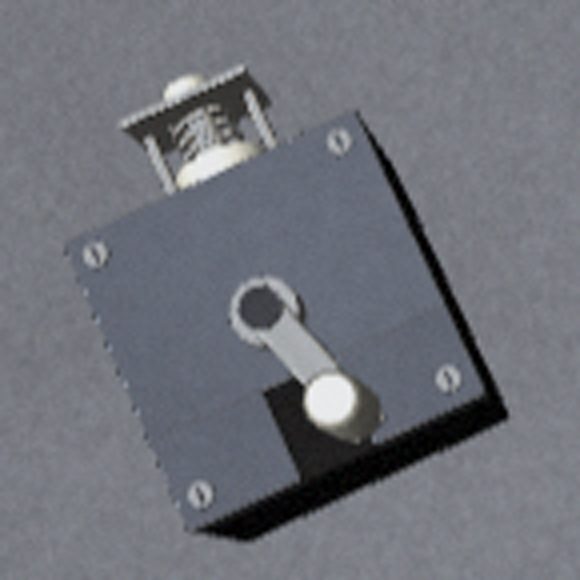

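View pics/s_zoom.png

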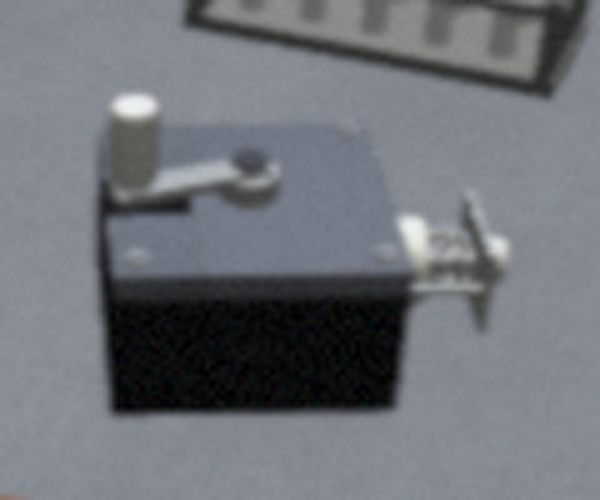

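The zoom shows the nut top at full-image (175.5,171.2), the knob top at (192.1,194.5), and screws at (133.6,158.5), (194.6,130.3), (160,218.5), (221.8,189.2).

```bash
python3 - <<'E'
from h import *
K=onz('top',192.1,194.5,.155); N=onz('top',175.4,171.1,.112)
S=[onz('top',u,v,.0915) for u,v in((133.6,158.5),(194.6,130.3),(160,218.5),(221.8,189.2))]
c=np.mean(S,0); print('K',K,'N',N,'screwmean',c,'rad',np.hypot(*(K-N)[:2]),np.hypot(*(K-c)[:2]))
for s in S: print(s)
xd=(S[0]+S[1]-S[2]-S[3]);yaw=np.arctan2(xd[1],xd[0]);print('yaw',yaw)
for C in(N,c):
  a=np.arctan2(*(K-C)[1::-1]);print('q',(np.pi-(a-yaw)+np.pi)%(2*np.pi)-np.pi)
# second view
Ks=onz('scene',316.6,160.5,.155);print('scene K',Ks,'nut',onz('scene',290+249/5,140+160/5,.112))
W=onz('top',422,222.4,.155);print('W',W,onz('top',421,188.5,.112))
o,d=ray('top',192.1,194.5);o2,d2=ray('scene',316.6,160.5)
A=np.c_[d,-d2];t=np.linalg.lstsq(A,o2-o,rcond=None)[0];print('tri',o+d*t[0],o2+d2*t[1])
E
```

```text
K [0.50366821 0.16930396 0.155     ] N [0.55202858 0.2116697  0.112     ] screwmean [0.55128474 0.21359189 0.0915    ] rad 0.0642929293910975 0.06502887476878699
[0.57923626 0.29662645 0.0915    ]
[0.63414248 0.18524776 0.0915    ]
[0.46826754 0.24171779 0.0915    ]
[0.5234927  0.13077557 0.0915    ]
yaw 0.45847802113352454
q -0.2609420468664929
q -0.2907178869755107
scene K [0.50565052 0.16888982 0.155     ] nut [0.55499033 0.20886661 0.112     ]
W [ 0.46191516 -0.21063432  0.155     ] [ 0.52545403 -0.22485067  0.112     ]
tri [0.50384698 0.16960167 0.15379056] [0.50508611 0.170309   0.15414782]
```

```bash
cat >> h.py <<'E'
from scipy.spatial.transform import Rotation as R
def rot(q): return R.from_quat([q[1],q[2],q[3],q[0]])
def tool(targets,pos=None,q=None):
    s=get_state(); p=s['eef_pos'] if pos is None else np.array(pos); r=rot(s['tool_rot'] if q is None else q)
    for t in targets: print(np.round(100*r.inv().apply(np.array(t)-p),2))
E
python3 - <<'E'
from h import *
tool([(.25,-.41,.27),(.38,-.25,.27),(.45,-.04,.27),(.504,.1695,.23)])
r=rot(get_state()['tool_rot']).as_matrix();print(r.round(3), np.degrees(np.arctan2(r[1,0],r[0,0])))
E
```

```text
[ 14.54 -11.71  -1.42]
[ 30.97 -24.16  -1.4 ]
[ 42.76 -42.9   -1.37]
[ 52.98 -61.96   2.65]
[[ 0.971  0.238 -0.   ]
 [ 0.238 -0.971  0.001]
 [ 0.    -0.001 -1.   ]] 13.739363999742507
```

>>> play_rows(
  rows=[
    {"twist": [0,0,-0.1],"delta_pos": [3.6,-2.9,-0.5],"grip": 8.5},
    {"twist": [0,0,-0.2],"delta_pos": [7.3,-5.8,-1],"grip": 8.5},
    {"twist": [0,0,-0.3],"delta_pos": [11,-8.7,-1.4],"grip": 8.5},
    {"twist": [0,0,-0.4],"delta_pos": [14.5,-11.7,-1.4],"grip": 8.5},
    {"twist": [0,0,-0.5],"delta_pos": [18.5,-14.8,-1.4],"grip": 8.5},
    {"twist": [0,0,-0.6],"delta_pos": [22.5,-18,-1.4],"grip": 8.5},
    {"twist": [0,0,-0.7],"delta_pos": [27,-21,-1.4],"grip": 8.5},
    {"twist": [0,0,-0.8],"delta_pos": [31,-24.2,-1.4],"grip": 8.5},
  ],
)

```text
time_s: 0.95
eef_pos: [0.3768, -0.2538, 0.2703]
tool_rot: [0.0, 0.867, 0.498, 0.0]
wrist_force: [1.5, -0.4, 0.1]
finger_gap: 0.994
```

```bash
python3 - <<'E'
from h import *
s=get_state();print(s['joint_pos'],s['eef_pos'],s['time_s'])
tool([(.38,-.25,.27),(.45,-.04,.25),(.504,.1695,.23)])
r=rot(get_state()['tool_rot']).as_matrix();print(r.round(3), np.degrees(np.arctan2(r[1,0],r[0,0])))
E
```

```text
[-7.69823742e-01  7.47980435e-02 -2.16275063e-01  1.27912943e+00
 -1.00180514e-05  1.32822913e+00] [ 0.37680089 -0.25383145  0.27029312] 0.95
[0.49 0.08 0.03]
[22.16 -4.43  2.02]
[ 42.98 -10.31   4.02]
[[ 0.503  0.864  0.   ]
 [ 0.864 -0.503 -0.   ]
 [-0.     0.001 -1.   ]] 59.790422830269485
```

>>> play_rows(
  rows=[
    {"twist": [0,0,-0.08],"delta_pos": [4.5,-0.9,0.3],"grip": 8.5},
    {"twist": [0,0,-0.18],"delta_pos": [9,-1.8,0.6],"grip": 8.5},
    {"twist": [0,0,-0.28],"delta_pos": [13.4,-2.7,1],"grip": 8.5},
    {"twist": [0,0,-0.38],"delta_pos": [18,-3.7,1.5],"grip": 8.5},
    {"twist": [0,0,-0.48],"delta_pos": [22.5,-4.8,2],"grip": 8.5},
    {"twist": [0,0,-0.58],"delta_pos": [27,-6,2.5],"grip": 8.5},
    {"twist": [0,0,-0.68],"delta_pos": [31.5,-7.2,3],"grip": 8.5},
    {"twist": [0,0,-0.77],"delta_pos": [36,-8.5,3.5],"grip": 8.5},
  ],
)

```text
time_s: 1.75
eef_pos: [0.4849, 0.0999, 0.235]
tool_rot: [0.0, 0.616, 0.788, -0.0]
wrist_force: [1.2, -0.3, 1.0]
finger_gap: 0.994
```

```bash
python3 - <<'E'
from h import *
s=get_state();print(s['joint_pos'],s['eef_pos'],s['time_s'])
tool([(.504,.1695,.23),(.504,.1695,.145)])
r=rot(s['tool_rot']).as_matrix();print(np.degrees(np.arctan2(r[1,0],r[0,0])))
c=calibration('wrist');im=get_image('wrist');cv2.imwrite('pics/w1.png',im);print(proj('wrist',(.504,.1695,.155),c))
E
```

```text
[ 4.10894052e-02  1.66894375e-01 -1.97134569e-01  1.20665898e+00
 -2.42824682e-04  1.36891588e+00] [0.48494408 0.09993798 0.23495299] 1.75
[6.29 3.52 0.49]
[6.3  3.52 8.99]
103.92114572315177
(np.float64(334.03667463025397), np.float64(136.68546279531733))
```

View pics/w1.png

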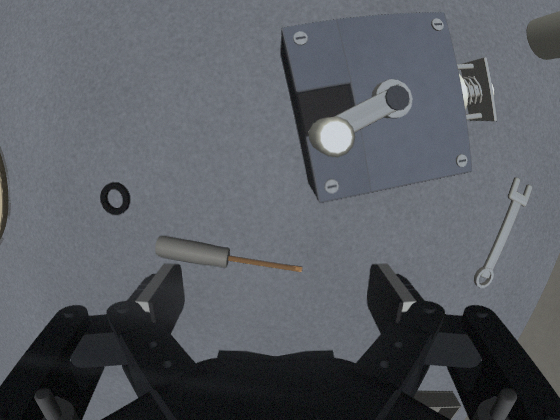

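The wrist view shows the knob top at (333,136), where the prediction was (334,137). The position is confirmed, so I'll refine the axis from the same picture.

```bash
python3 - <<'E'
from h import *
c=calibration('wrist')
S=[onz('wrist',u,v,.0915,c) for u,v in((438,24),(462,160),(301,38),(332,187))]
C=np.mean(S,0);xd=S[0]+S[1]-S[2]-S[3];print(C,np.arctan2(xd[1],xd[0]))
print('nut',onz('wrist',398,97,.112,c),'K',onz('wrist',333.3,136,.155,c))
E
```

```text
[0.55294407 0.22164646 0.0915    ] 0.4722853433799093
nut [0.5520536 0.2215348 0.112    ] K [0.50354743 0.17609448 0.155     ]
```

```bash
python3 - <<'E'
from h import *
s=get_state();print(s['eef_pos'],s['time_s'],s['joint_velocities'].round(3))
tool([(.504,.1695,.23),(.504,.1695,.145)])
E
```

```text
[0.48572992 0.10575826 0.23405043] 1.8 [-0.092 -0.032 -0.045  0.038 -0.043 -0.006]
[5.72 3.36 0.43]
[5.68 3.35 8.93]
```

>>> play_rows(
  rows=[
    {"twist": [0,0,0],"delta_pos": [3,1.7,0.2],"grip": 8.5},
    {"twist": [0,0,0],"delta_pos": [5.7,3.3,0.4],"grip": 8.5},
    {"twist": [0,0,0],"delta_pos": [5.7,3.3,0.4],"grip": 8.5},
    {"twist": [0,0,0],"delta_pos": [5.7,3.3,0.4],"grip": 8.5},
    {"twist": [0,0,0],"delta_pos": [5.7,3.3,0.4],"grip": 8.5},
  ],
)

```text
time_s: 2.3
eef_pos: [0.503, 0.1604, 0.2311]
tool_rot: [-0.0, 0.618, 0.786, -0.0]
wrist_force: [-0.4, 0.3, -0.5]
finger_gap: 0.995
```

```bash
python3 - <<'E'
from h import *
s=get_state();print(s['eef_pos'],s['time_s'],s['joint_velocities'].round(3),s['joint_pos'])
tool([(.504,.1695,.145)])
r=rot(s['tool_rot']).as_matrix();print(np.degrees(np.arctan2(r[1,0],r[0,0])))
c=calibration('wrist');im=get_image('wrist');cv2.imwrite('pics/w2.png',im);print(proj('wrist',(.504,.1695,.155),c))
m=(im.min(2)>165).astype('uint8')
n,l,st,ce=cv2.connectedComponentsWithStats(m)
for k in range(1,n):
  if st[k,4]>200: print(st[k],ce[k],onz('wrist',*ce[k],.155,c))
S=[onz('wrist',u,v,.0915,c) for u,v in((438,24),(462,160),(301,38),(332,187))]
E
```

```text
[0.50298084 0.16044382 0.23109194] 2.3 [-0.012 -0.01  -0.003  0.002 -0.001  0.   ] [ 1.56899670e-01  2.31823924e-01 -1.25241354e-01  1.21459525e+00
 -4.40150289e-04  1.48931296e+00]
[0.86 0.32 8.61]
103.65836229320259
(np.float64(281.138378135595), np.float64(224.44287991073395))
[429 122  12  36 264] [434.59848485 140.31060606] [0.58640767 0.24684049 0.155     ]
[267 209  32  31 777] [282.75418275 223.61518662] [0.5048462  0.17025841 0.155     ]
```

View pics/w2.png

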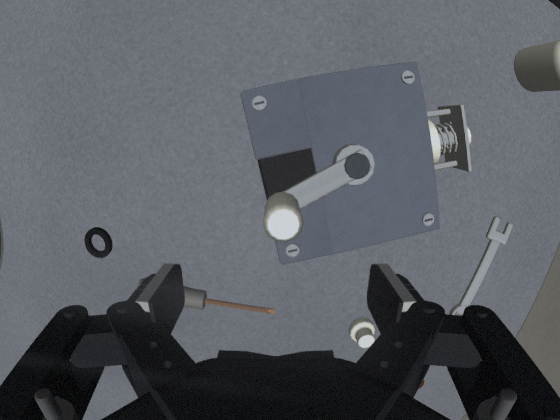

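Knob top at (282.8,223.6), nut at (357,165); screws at (408,77), (428,219), (259,103), (292,251).

```bash
python3 - <<'E'
from h import *
c=calibration('wrist')
S=[onz('wrist',u,v,.0915,c) for u,v in((408,77),(428,219),(259,103),(292,251))]
C=np.mean(S,0);xd=S[0]+S[1]-S[2]-S[3];print(C,np.arctan2(xd[1],xd[0]))
print('nut',onz('wrist',357.3,165,.112,c))
tool([(.5045,.170,.145)])
E
```

```text
[0.55293017 0.21397897 0.0915    ] 0.46137520234579527
nut [0.55219409 0.21485654 0.112     ]
[0.92 0.37 8.62]
```

>>> play_rows(
  rows=[
    {"twist": [0,0,0],"delta_pos": [0.9,0.4,2],"grip": 8.5},
    {"twist": [0,0,0],"delta_pos": [0.9,0.4,4.5],"grip": 8.5},
    {"twist": [0,0,0],"delta_pos": [0.9,0.4,6.5],"grip": 8.5},
    {"twist": [0,0,0],"delta_pos": [0.9,0.4,7.8],"grip": 8.5},
    {"twist": [0,0,0],"delta_pos": [0.9,0.4,8.6],"grip": 8.5},
    {"twist": [0,0,0],"delta_pos": [0.9,0.4,8.6],"grip": 5},
    {"twist": [0,0,0],"delta_pos": [0.9,0.4,8.6],"grip": 4},
    {"twist": [0,0,0],"delta_pos": [0.9,0.4,8.6],"grip": 3},
  ],
)

```text
time_s: 3.15
eef_pos: [0.5058, 0.1707, 0.1463]
tool_rot: [0.001, 0.618, 0.786, 0.001]
wrist_force: [-0.4, 0.6, -0.4]
finger_gap: 0.511
```

```bash
python3 - <<'E'
from h import *
s=get_state();print(s['eef_pos'],s['time_s'],s['wrist_force'],s['finger_gap'])
im=get_image('wrist');cv2.imwrite('pics/w3.png',im)
E
```

```text
[0.50584385 0.17071079 0.14625057] 3.15 [-0.37802655  0.56301001 -0.35515583] 0.5112450141704064
```

View pics/w3.png

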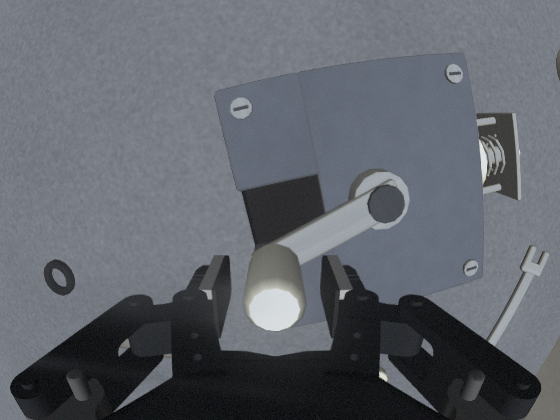

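The knob stands centred between the pads at about (274,310), so I'll close on it.

>>> play_rows(
  rows=[
    {"twist": [0,0,0],"delta_pos": [0,0,0],"grip": 2},
    {"twist": [0,0,0],"delta_pos": [0,0,0],"grip": 1},
    {"twist": [0,0,0],"delta_pos": [0,0,0],"grip": 1},
    {"twist": [0,0,0],"delta_pos": [0,0,0],"grip": 1},
    {"twist": [0,0,0],"delta_pos": [0,0,0],"grip": 1},
  ],
)

```text
time_s: 3.7
eef_pos: [0.5055, 0.1707, 0.1463]
tool_rot: [0.001, 0.618, 0.786, 0.0]
wrist_force: [-2.2, -1.2, 6.2]
finger_gap: 0.282
```

```bash
cat >> h.py <<'E'
C=np.array([.5525,.2135]);YAW=.46;RAD=.065
def pt(q): a=np.pi-q+YAW; return C+RAD*np.array([np.cos(a),np.sin(a)])
def qof(p): 
    d=np.array(p[:2])-C; return ((np.pi+YAW-np.arctan2(d[1],d[0])+np.pi)%(2*np.pi))-np.pi, np.hypot(*d)
E
python3 - <<'E'
from h import *
s=get_state();print(s['eef_pos'],s['time_s'],s['wrist_force'],s['finger_gap'],s['joint_velocities'].round(3))
p=s['eef_pos'];print(qof(p))
r=rot(s['tool_rot']);q0=-.27
M=r.as_matrix();print(np.degrees(np.arctan2(M[1,0],M[0,0])),np.degrees(np.arccos(-M[2,2])))
for dq in (.05,.15,.25,.35,.5,.65,.8,1.0):
    d=pt(q0+dq)-pt(q0); print(dq,np.round(100*r.inv().apply([d[0],d[1],0]),2))
E
```

```text
[0.50548199 0.17070452 0.14630476] 3.7 [-2.23675948 -1.19686293  6.19938055] 0.28208127099809116 [-0.001  0.     0.001 -0.    -0.    -0.001]
(np.float64(-0.27841825149137556), np.float64(0.06357787554524716))
103.69229928441248 0.08277255612825438
0.05 [ 0.29 -0.15 -0.  ]
0.15 [ 0.89 -0.39 -0.  ]
0.25 [ 1.51 -0.58 -0.  ]
0.35 [ 2.15 -0.7  -0.  ]
0.5 [ 3.12 -0.77 -0.  ]
0.65 [ 4.09 -0.69 -0.  ]
0.8 [ 5.04 -0.46 -0.  ]
1.0 [ 6.23  0.06 -0.01]
```

```bash
python3 - <<'E'
from h import *
r=rot(get_state()['tool_rot']);q0=-.275
o=lambda q:np.round(100*r.inv().apply([*(pt(q)-pt(q0)),0])[:2],1)
dqs=[.05,.15,.3,.45,.6,.75,.9,1.05]+[1.05+.2*i for i in range(1,60)]
b=np.zeros(2)
for i,dq in enumerate(dqs):
    q=min(q0+dq,12.566); x=o(q); print(i//8+1,'q%.2f'%q,np.round(x-b,1).tolist())
    if i%8==7:b=x
    if q==12.566:break
E
```

```text
1 q-0.23 [0.3, -0.1]
1 q-0.13 [0.9, -0.4]
1 q0.02 [1.8, -0.7]
1 q0.17 [2.8, -0.8]
1 q0.32 [3.8, -0.7]
1 q0.47 [4.7, -0.6]
1 q0.62 [5.6, -0.3]
1 q0.78 [6.5, 0.2]
2 q0.97 [1.0, 0.8]
2 q1.18 [1.9, 1.8]
2 q1.38 [2.5, 2.9]
2 q1.58 [2.9, 4.1]
2 q1.77 [3.1, 5.4]
2 q1.98 [3.0, 6.7]
2 q2.18 [2.6, 7.9]
2 q2.38 [2.0, 9.1]
3 q2.58 [-0.8, 1.0]
3 q2.77 [-1.8, 1.8]
3 q2.98 [-2.9, 2.4]
3 q3.18 [-4.2, 2.8]
3 q3.38 [-5.5, 2.9]
3 q3.58 [-6.8, 2.8]
3 q3.77 [-8.0, 2.4]
3 q3.98 [-9.1, 1.7]
4 q4.17 [-1.0, -0.8]
4 q4.38 [-1.8, -1.8]
4 q4.58 [-2.4, -3.0]
4 q4.77 [-2.7, -4.3]
4 q4.97 [-2.8, -5.6]
4 q5.17 [-2.6, -6.8]
4 q5.38 [-2.2, -8.1]
4 q5.58 [-1.5, -9.2]
5 q5.77 [0.9, -0.9]
5 q5.97 [1.9, -1.7]
5 q6.17 [3.1, -2.2]
5 q6.38 [4.4, -2.5]
5 q6.58 [5.7, -2.6]
5 q6.77 [6.9, -2.3]
5 q6.97 [8.1, -1.9]
5 q7.17 [9.2, -1.2]
6 q7.38 [1.0, 0.9]
6 q7.58 [1.7, 2.0]
6 q7.78 [2.2, 3.2]
6 q7.97 [2.5, 4.5]
6 q8.18 [2.5, 5.8]
6 q8.38 [2.2, 7.0]
6 q8.58 [1.7, 8.2]
6 q8.78 [1.0, 9.3]
7 q8.98 [-1.0, 0.9]
7 q9.18 [-2.1, 1.6]
7 q9.38 [-3.3, 2.1]
7 q9.58 [-4.5, 2.3]
7 q9.78 [-5.8, 2.3]
7 q9.98 [-7.1, 2.0]
7 q10.18 [-8.3, 1.4]
7 q10.38 [-9.3, 0.7]
8 q10.58 [-0.9, -1.0]
8 q10.78 [-1.6, -2.1]
8 q10.98 [-2.0, -3.3]
8 q11.18 [-2.2, -4.6]
8 q11.38 [-2.1, -5.9]
8 q11.58 [-1.8, -7.2]
8 q11.78 [-1.2, -8.3]
8 q11.98 [-0.4, -9.4]
9 q12.18 [1.0, -0.8]
9 q12.38 [2.1, -1.4]
9 q12.57 [3.3, -1.8]
```

>>> play_rows(
  rows=[
    {"twist": [0,0,0],"delta_pos": [0.3,-0.1,0],"grip": 1},
    {"twist": [0,0,0],"delta_pos": [0.9,-0.4,0],"grip": 1},
    {"twist": [0,0,0],"delta_pos": [1.8,-0.7,0],"grip": 1},
    {"twist": [0,0,0],"delta_pos": [2.8,-0.8,0],"grip": 1},
    {"twist": [0,0,0],"delta_pos": [3.8,-0.7,0],"grip": 1},
    {"twist": [0,0,0],"delta_pos": [4.7,-0.6,0],"grip": 1},
    {"twist": [0,0,0],"delta_pos": [5.6,-0.3,0],"grip": 1},
    {"twist": [0,0,0],"delta_pos": [6.5,0.2,0],"grip": 1},
  ],
)

```text
time_s: 4.5
eef_pos: [0.4906, 0.2346, 0.1463]
tool_rot: [-0.0, 0.618, 0.786, -0.001]
wrist_force: [-6.0, -2.3, 8.3]
finger_gap: 0.287
```

```bash
cat > chk.py <<'E'
from h import *
s=get_state();print(s['eef_pos'],s['time_s'],s['wrist_force'].round(1),round(s['finger_gap'],3),qof(s['eef_pos']))
im=get_image('top');import sys;cv2.imwrite(sys.argv[1],cv2.resize(im[60:260,90:290],None,fx=3,fy=3))
E
python3 chk.py pics/t1.png
```

```text
[0.4905597  0.23464413 0.14630971] 4.5 [-6.  -2.3  8.3] 0.287 (np.float64(0.7889598620679572), np.float64(0.06544978676307167))
```

View pics/t1.png

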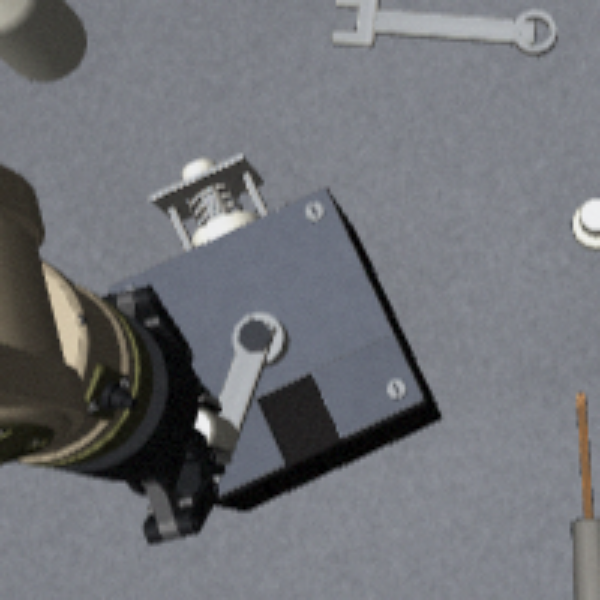

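The crank follows: the knob is at about (207,428) in the crop and has moved clockwise past the notch, with small forces. I'll go on.

>>> play_rows(
  rows=[
    {"twist": [0,0,0],"delta_pos": [1.0,0.8,0],"grip": 1},
    {"twist": [0,0,0],"delta_pos": [1.9,1.8,0],"grip": 1},
    {"twist": [0,0,0],"delta_pos": [2.5,2.9,0],"grip": 1},
    {"twist": [0,0,0],"delta_pos": [2.9,4.1,0],"grip": 1},
    {"twist": [0,0,0],"delta_pos": [3.1,5.4,0],"grip": 1},
    {"twist": [0,0,0],"delta_pos": [3.0,6.7,0],"grip": 1},
    {"twist": [0,0,0],"delta_pos": [2.6,7.9,0],"grip": 1},
    {"twist": [0,0,0],"delta_pos": [2.0,9.1,0],"grip": 1},
  ],
)

```text
time_s: 5.35
eef_pos: [0.5729, 0.2772, 0.1461]
tool_rot: [-0.003, 0.617, 0.787, -0.0]
wrist_force: [-9.8, 2.1, 9.3]
finger_gap: 0.285
```

```bash
python3 chk.py pics/t2.png
```

```text
[0.57294942 0.27723787 0.14609791] 5.35 [-9.8  2.1  9.3] 0.285 (np.float64(2.3412576456075254), np.float64(0.0669379894960552))
```

View pics/t2.png

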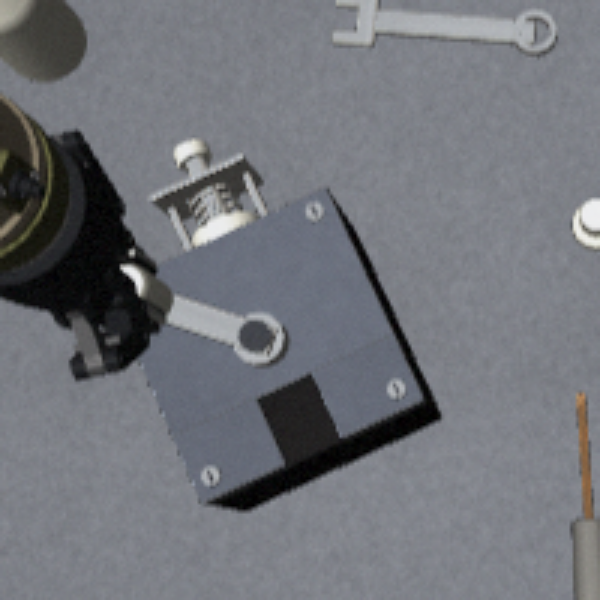

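The knob is at (150,290), still gripped and near 2.3 rad; the plunger is coming out at (190,150).

>>> play_rows(
  rows=[
    {"twist": [0,0,0],"delta_pos": [-0.8,1.0,0],"grip": 1},
    {"twist": [0,0,0],"delta_pos": [-1.8,1.8,0],"grip": 1},
    {"twist": [0,0,0],"delta_pos": [-2.9,2.4,0],"grip": 1},
    {"twist": [0,0,0],"delta_pos": [-4.2,2.8,0],"grip": 1},
    {"twist": [0,0,0],"delta_pos": [-5.5,2.9,0],"grip": 1},
    {"twist": [0,0,0],"delta_pos": [-6.8,2.8,0],"grip": 1},
    {"twist": [0,0,0],"delta_pos": [-8.0,2.4,0],"grip": 1},
    {"twist": [0,0,0],"delta_pos": [-9.1,1.7,0],"grip": 1},
  ],
)

```text
time_s: 6.2
eef_pos: [0.6125, 0.1898, 0.1461]
tool_rot: [-0.0, 0.618, 0.786, -0.001]
wrist_force: [-6.8, -2.5, 9.0]
finger_gap: 0.291
```

```bash
python3 chk.py pics/t3.png
```

```text
[0.61248413 0.18977393 0.14612201] 6.2 [-6.8 -2.5  9. ] 0.291 (np.float64(-2.304937737296072), np.float64(0.06450598477041809))
```

View pics/t3.png

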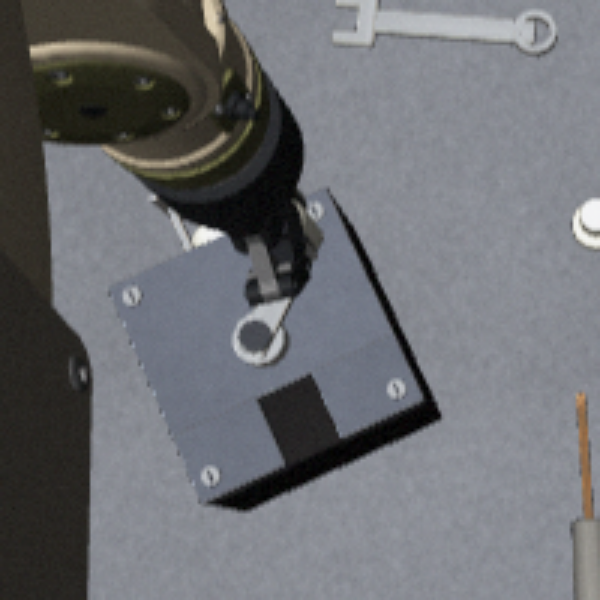

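The crank arm points to the upper right (about 3.98 rad), and the knob at (305,240) is still in the gripper.

>>> play_rows(
  rows=[
    {"twist": [0,0,0],"delta_pos": [-1.0,-0.8,0],"grip": 1},
    {"twist": [0,0,0],"delta_pos": [-1.8,-1.8,0],"grip": 1},
    {"twist": [0,0,0],"delta_pos": [-2.4,-3.0,0],"grip": 1},
    {"twist": [0,0,0],"delta_pos": [-2.7,-4.3,0],"grip": 1},
    {"twist": [0,0,0],"delta_pos": [-2.8,-5.6,0],"grip": 1},
    {"twist": [0,0,0],"delta_pos": [-2.6,-6.8,0],"grip": 1},
    {"twist": [0,0,0],"delta_pos": [-2.2,-8.1,0],"grip": 1},
    {"twist": [0,0,0],"delta_pos": [-1.5,-9.2,0],"grip": 1},
  ],
)

```text
time_s: 7.05
eef_pos: [0.5286, 0.155, 0.1464]
tool_rot: [0.001, 0.618, 0.786, 0.001]
wrist_force: [2.8, 2.0, 3.9]
finger_gap: 0.29
```

```bash
python3 chk.py pics/t4.png
```

```text
[0.52856112 0.15496201 0.1463648 ] 7.05 [2.8 2.  3.9] 0.29 (np.float64(-0.7226016816159113), np.float64(0.06324370221720026))
```

View pics/t4.png

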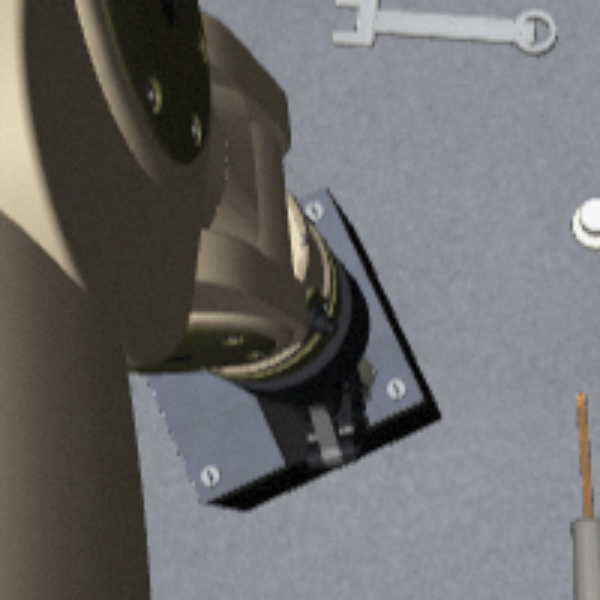

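Here the arm hides the knob. The gap of 0.29 and the radius of 63 mm say it is still held, at about 5.56 rad.

>>> play_rows(
  rows=[
    {"twist": [0,0,0],"delta_pos": [0.9,-0.9,0],"grip": 1},
    {"twist": [0,0,0],"delta_pos": [1.9,-1.7,0],"grip": 1},
    {"twist": [0,0,0],"delta_pos": [3.1,-2.2,0],"grip": 1},
    {"twist": [0,0,0],"delta_pos": [4.4,-2.5,0],"grip": 1},
    {"twist": [0,0,0],"delta_pos": [5.7,-2.6,0],"grip": 1},
    {"twist": [0,0,0],"delta_pos": [6.9,-2.3,0],"grip": 1},
    {"twist": [0,0,0],"delta_pos": [8.1,-1.9,0],"grip": 1},
    {"twist": [0,0,0],"delta_pos": [9.2,-1.2,0],"grip": 1},
  ],
)

```text
time_s: 7.9
eef_pos: [0.4929, 0.2413, 0.1463]
tool_rot: [-0.0, 0.618, 0.786, -0.001]
wrist_force: [-4.0, -1.7, 10.1]
finger_gap: 0.286
```

```bash
python3 chk.py pics/t5.png
```

```text
[0.49294652 0.24127242 0.14626035] 7.9 [-4.  -1.7 10.1] 0.286 (np.float64(0.8963622954717998), np.float64(0.06571091771569185))
```

View pics/t5.png

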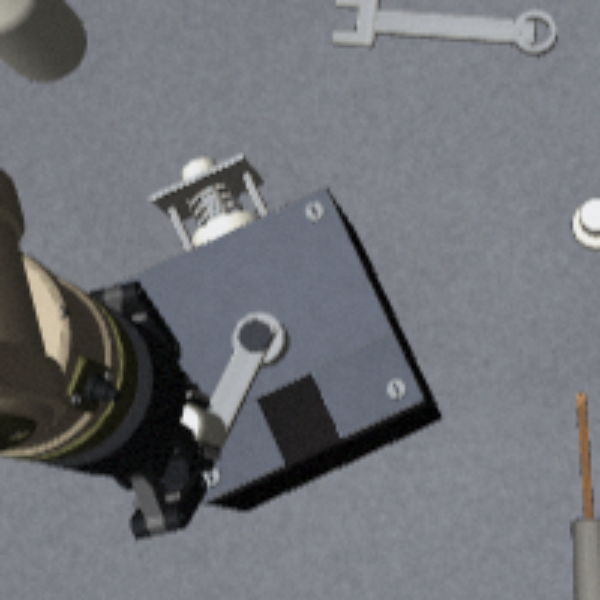

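One turn is done: the knob is at (200,420) in the gripper and q is about 7.18. Now the second stroke.

>>> play_rows(
  rows=[
    {"twist": [0,0,0],"delta_pos": [1.0,0.9,0],"grip": 1},
    {"twist": [0,0,0],"delta_pos": [1.7,2.0,0],"grip": 1},
    {"twist": [0,0,0],"delta_pos": [2.2,3.2,0],"grip": 1},
    {"twist": [0,0,0],"delta_pos": [2.5,4.5,0],"grip": 1},
    {"twist": [0,0,0],"delta_pos": [2.5,5.8,0],"grip": 1},
    {"twist": [0,0,0],"delta_pos": [2.2,7.0,0],"grip": 1},
    {"twist": [0,0,0],"delta_pos": [1.7,8.2,0],"grip": 1},
    {"twist": [0,0,0],"delta_pos": [1.0,9.3,0],"grip": 1},
  ],
)

```text
time_s: 8.75
eef_pos: [0.5798, 0.2746, 0.146]
tool_rot: [-0.002, 0.617, 0.787, -0.001]
wrist_force: [-8.6, 1.8, 10.7]
finger_gap: 0.279
```

```bash
python3 chk.py pics/t6.png
```

```text
[0.57984902 0.27459497 0.14603394] 8.75 [-8.6  1.8 10.7] 0.279 (np.float64(2.45169231646796), np.float64(0.06693701658233596))
```

View pics/t6.png

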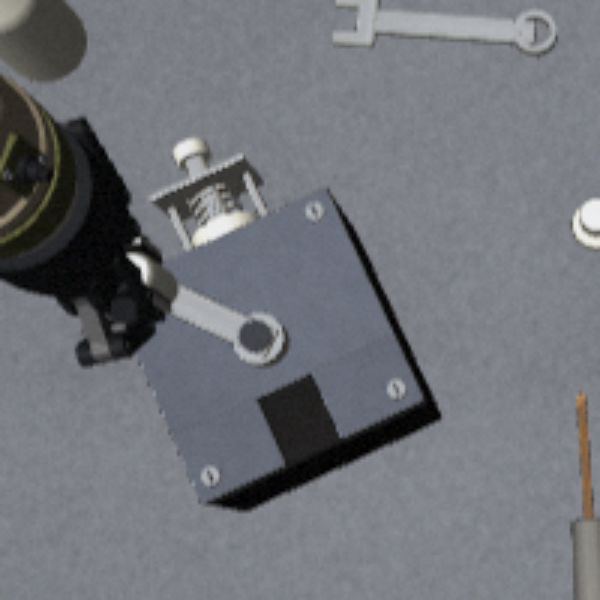

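The knob is held at (155,280), q is about 8.74, and the plunger is coming out again.

>>> play_rows(
  rows=[
    {"twist": [0,0,0],"delta_pos": [-1.0,0.9,0],"grip": 1},
    {"twist": [0,0,0],"delta_pos": [-2.1,1.6,0],"grip": 1},
    {"twist": [0,0,0],"delta_pos": [-3.3,2.1,0],"grip": 1},
    {"twist": [0,0,0],"delta_pos": [-4.5,2.3,0],"grip": 1},
    {"twist": [0,0,0],"delta_pos": [-5.8,2.3,0],"grip": 1},
    {"twist": [0,0,0],"delta_pos": [-7.1,2.0,0],"grip": 1},
    {"twist": [0,0,0],"delta_pos": [-8.3,1.4,0],"grip": 1},
    {"twist": [0,0,0],"delta_pos": [-9.3,0.7,0],"grip": 1},
  ],
)

```text
time_s: 9.6
eef_pos: [0.6092, 0.1831, 0.1461]
tool_rot: [-0.001, 0.618, 0.786, -0.002]
wrist_force: [-8.7, -0.3, 12.3]
finger_gap: 0.284
```

```bash
python3 chk.py pics/t7.png
```

```text
[0.6092368  0.18305413 0.14606863] 9.6 [-8.7 -0.3 12.3] 0.284 (np.float64(-2.1890831975878546), np.float64(0.06438956064706823))
```

View pics/t7.png

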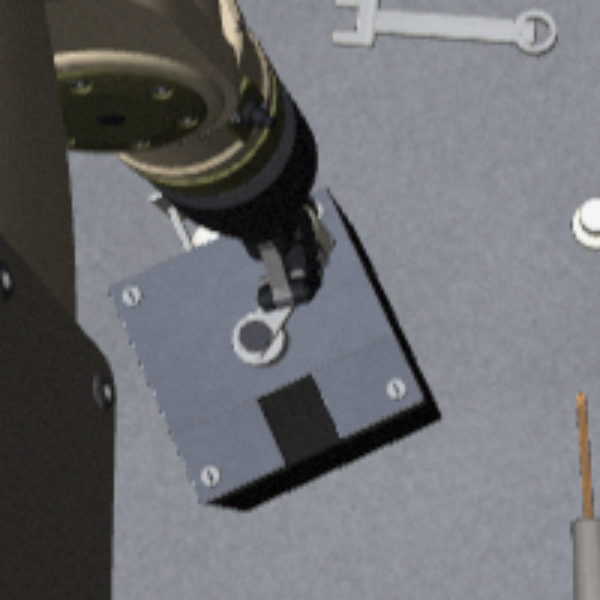

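The crank is past the second dead point (q about 10.38) and the knob is still in the gripper at (310,245).

>>> play_rows(
  rows=[
    {"twist": [0,0,0],"delta_pos": [-0.9,-1.0,0],"grip": 1},
    {"twist": [0,0,0],"delta_pos": [-1.6,-2.1,0],"grip": 1},
    {"twist": [0,0,0],"delta_pos": [-2.0,-3.3,0],"grip": 1},
    {"twist": [0,0,0],"delta_pos": [-2.2,-4.6,0],"grip": 1},
    {"twist": [0,0,0],"delta_pos": [-2.1,-5.9,0],"grip": 1},
    {"twist": [0,0,0],"delta_pos": [-1.8,-7.2,0],"grip": 1},
    {"twist": [0,0,0],"delta_pos": [-1.2,-8.3,0],"grip": 1},
    {"twist": [0,0,0],"delta_pos": [-0.4,-9.4,0],"grip": 1},
  ],
)

```text
time_s: 10.45
eef_pos: [0.5217, 0.1581, 0.1464]
tool_rot: [0.002, 0.618, 0.786, 0.001]
wrist_force: [3.3, 2.3, 4.1]
finger_gap: 0.287
```

>>> play_rows(
  rows=[
    {"twist": [0,0,0],"delta_pos": [1.0,-0.8,0],"grip": 1},
    {"twist": [0,0,0],"delta_pos": [2.1,-1.4,0],"grip": 1},
    {"twist": [0,0,0],"delta_pos": [2.8,-1.7,0],"grip": 1},
    {"twist": [0,0,0],"delta_pos": [3.3,-1.8,0],"grip": 1},
    {"twist": [0,0,0],"delta_pos": [3.3,-1.8,0],"grip": 1},
    {"twist": [0,0,0],"delta_pos": [3.3,-1.8,0],"grip": 1},
  ],
)

```text
time_s: 11.05
eef_pos: [0.4946, 0.1861, 0.1462]
tool_rot: [-0.0, 0.618, 0.787, -0.0]
wrist_force: [-4.2, -0.6, 10.2]
finger_gap: 0.289
```

```bash
python3 chk.py pics/t8.png; python3 -c "
from h import *
cv2.imwrite('pics/w8.png',get_image('wrist'))"
```

```text
[0.49464892 0.18614049 0.14621798] 11.05 [-4.2 -0.6 10.2] 0.289 (np.float64(0.01824195354107161), np.float64(0.06399445326896719))
```

View pics/w8.png

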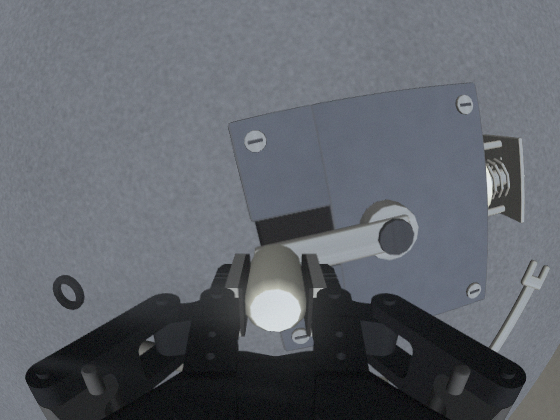

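The knob is over the notch, with the arm pointing along the notch direction, and q is about 12.58. Now I'll release and lift.

>>> play_rows(
  rows=[
    {"twist": [0,0,0],"delta_pos": [0,0,0],"grip": 4},
    {"twist": [0,0,0],"delta_pos": [0,0,0],"grip": 6},
    {"twist": [0,0,0],"delta_pos": [0,0,0],"grip": 6},
    {"twist": [0,0,0],"delta_pos": [0,0,0],"grip": 6},
    {"twist": [0,0,0],"delta_pos": [0,0,-2],"grip": 6},
    {"twist": [0,0,0],"delta_pos": [0,0,-5],"grip": 6},
    {"twist": [0,0,0],"delta_pos": [0,0,-8],"grip": 6},
    {"twist": [0,0,0],"delta_pos": [0,0,-11],"grip": 6},
  ],
)

```text
time_s: 11.95
eef_pos: [0.495, 0.1858, 0.256]
tool_rot: [-0.0, 0.618, 0.786, -0.0]
wrist_force: [0.9, -0.2, 0.4]
finger_gap: 0.7
```

>>> play_rows(
  rows=[
    {"twist": [0,0,0],"delta_pos": [-3,0,-1],"grip": 6},
    {"twist": [0,0,0],"delta_pos": [-6,0,-2],"grip": 6},
    {"twist": [0,0,0],"delta_pos": [-9,0,-2],"grip": 6},
    {"twist": [0,0,0],"delta_pos": [-12,0,-2],"grip": 6},
    {"twist": [0,0,0],"delta_pos": [-12,0,-2],"grip": 6},
    {"twist": [0,0,0],"delta_pos": [-12,0,-2],"grip": 6},
    {"twist": [0,0,0],"delta_pos": [-12,0,-2],"grip": 6},
  ],
)

```text
time_s: 12.65
eef_pos: [0.5234, 0.0699, 0.2751]
tool_rot: [-0.0, 0.618, 0.786, -0.0]
wrist_force: [-0.0, -0.5, 0.3]
finger_gap: 0.701
```

```bash
python3 - <<'E'
from h import *
s=get_state();print(s['eef_pos'],s['time_s'],s['wrist_force'].round(1),s['joint_velocities'].round(3))
cv2.imwrite('pics/top9.png',get_image('top'));c=calibration('wrist');im=get_image('wrist');cv2.imwrite('pics/w9.png',im)
m=(im.min(2)>165).astype('uint8')
n,l,st,ce=cv2.connectedComponentsWithStats(m)
for k in range(1,n):
  if st[k,4]>100: p=onz('wrist',*ce[k],.155,c);print(st[k],ce[k],p,qof(p))
E
```

```text
[0.52341705 0.06993313 0.2750567 ] 12.65 [-0.  -0.5  0.3] [ 0.014 -0.003 -0.001 -0.    -0.001 -0.003]
[412  41  12  29 200] [418.145  55.195] [0.59865309 0.22259349 0.155     ] (np.float64(-2.8761295996405947), np.float64(0.047040400721836864))
[261  47  28  26 575] [274.72173913  59.56869565] [0.49431838 0.18514295 0.155     ] (np.float64(0.0064924178645515696), np.float64(0.0647242123612727))
[352 243  23  14 127] [361.70866142 247.92125984] [0.59596055 0.06267509 0.155     ] (np.float64(-1.3913485574495006), np.float64(0.15696169352627543))
[360 252  16  16 186] [367.05376344 259.56989247] [0.60376512 0.05399989 0.155     ] (np.float64(-1.4217788523841737), np.float64(0.16753625964562296))
```

View pics/top9.png

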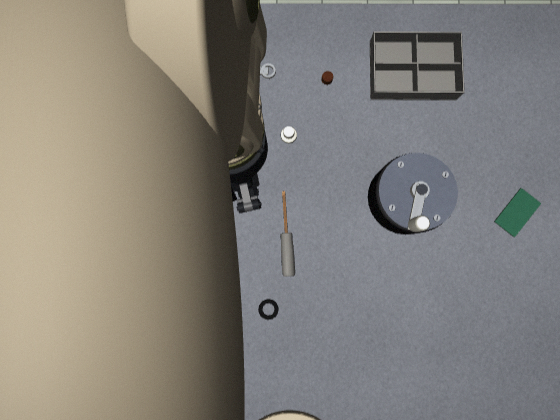

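View pics/w9.png

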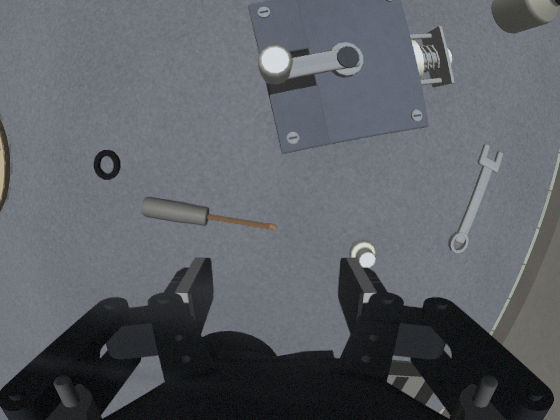

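The knob at (275,60) is over the notch (q about 12.57) and the gripper is clear. The winder's knob at (421,223) in the top view hasn't moved.

```bash
python3 -c "
from cell import *
print(finish_job())"
```

```text
the job is handed in; nothing more can be done
None
```

I cranked the pump clockwise through two full turns, with the gripper holding the knob from above. The commanded pace never went above about 2 rad/s. I then let go over the notch, moved the arm clear and handed the job in at about 12.8 s; no verdict was reported.

**Crank:** the last wrist picture puts the knob over the notch, about 0.006 rad from two turns. The pose in the grip just before release gave about 0.018 rad, so the two agree. The crank's speed after release was not measured directly.

**Winder:** its knob is where it was in the top view, at about (421,223).

**Forces:** wrist force readings stayed below about 16 N while cranking and near zero after release.

**Checks that failed or disagreed:**
- **Early position fix:** one wrist measurement disagreed by about 7 mm because the arm was still settling. I repeated it at rest and did not use the first reading.
- **Hidden knob:** the arm blocked the knob from the top view at about 5.6 rad. There I relied on the gripper opening and the arm's position.

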